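# Seat the keyed green bushing in the trimming nest

## Robot

A 7-joint arm with a two-finger parallel gripper is mounted at the origin on the work surface. World frame = base frame: x ahead of the robot, y to its left, z up, the work surface at z = 0. Lengths are in m, angles in degrees, forces in N, time in s.
With the tool pointing down it reaches from about 0.425 to 0.875 m from the base axis. Payload 4.7 kg.
Tool frame: the origin (TCP) lies midway between the tips of the shut fingers; the grasp point (between the pads) lies 19 mm behind it; z points along the fingers, y is the direction in which the jaws open and shut (so a half turn about z gives the same grasp; the last joint's range is limited). The gripper opens to 87 mm and grips with 3 to 60 N. Pads are 19 mm wide; open, the fingers measure 117 mm over their backs; the gripper's body (75 mm by 190 mm) begins 51 mm behind the grasp point.
Start: joints at [-69.322, 18.392, -4.016, 83.108, 1.295, 78.541, -3.26], TCP at [0.221, 0.611, 0.223] pointing down, gripper open.
Joint ranges: [-163.93, 163.93], [-17.29, 119.83], [-79.2, 71.16], [3.27, 140.29], [-89.18, 269.18], [5.43, 117.66], [-154.24, 154.24]. Speed limits (degrees/s): [147.25, 147.25, 180, 180, 180, 180, 180].

## Interface

Orientations are given as [roll, pitch, yaw] about the fixed x, y, z axes, in that order (R = Rz(yaw) Ry(pitch) Rx(roll)).
In Python, from cell import env gives the robot as it stands.
- The arm moves only by the tool apply_moves, never from a script. Its argument "targets" is a list of rows, each a list of 2 entries, a list of its own where there are three numbers: the shift along the world's x, y, z in mm, then the turn, a rotation vector about the world's x, y, z in rad. A call has 1 to 8 rows; each row is the pose to reach, as a shift and turn from the pose commanded when the call began; what a row does not reach only later rows make up. A row lasts 1/10 s, in which the tool goes at most 50 mm and 8.59 degrees, less where a joint would pass 70% of its speed; a pose out of reach is approached as far as the arm can. A call with a gripper value outside its range is refused whole. "hand" is the finger opening in mm, from 0 to 87, set as the call begins (left out, the last holds). The fingers move at their own pace and stop on an object; "squeeze" is the grip in N (left out, the last holds). Time passes only in rows, so rows that repeat a pose let the fingers close. It gives the time, the measured TCP pose, the force and the opening at its end, in the units of the state.
- env.get_obs(): the state, without advancing time (a new reading comes with each control period).
- env.read_camera(name): name is "side" or "top" or "wrist"; returns a dict with "image" (480x640x3 uint8, red, green, blue), "camera_matrix" (3x3 intrinsics, pixels), "camera_from_world" (4x4, takes a point from world to camera coordinates); the wrist camera has in their place "mount" (4x4, takes a point from camera to tool coordinates, whose origin is the TCP and whose axes are the flange's). Camera axes: x right, y down, z forward; pixel columns grow to the right and rows downward; lengths in m; the calibration is good to about 2 mm. A picture is of the moment at which its call begins: read the wrist's pose just before it. There is no depth.
- env.sign_off(): hands the job in, once; it reports no verdict.
Trained networks look in a picture, given as the dict that the camera call returned (one of the last four; its "shot" number tells which), for a name from the list of things; names that differ only in an ending like _2 or _b are one class to them, and where a whole thing is asked for, a point or a joint stands for the part that bears it (a point fixed in the world has none). Each returns a list of dicts, best first, with "conf" (0 to 1); they miss things now and then, are a little off and sometimes report something else, mostly with a low value. They report only what shows in the picture. A call takes as long as a camera call. They do not tell look-alikes from the thing itself.
- env.regions_of(picture, target): "region" (480x640 bool, what is visible of it) and "rect" ([left, top, right, bottom] in pixels, round what is visible of it).
The state is a dict: "time_s": time; "qpos": joint angles; "joint_velocities": joint speeds; "effort": joint torques, N m; "tool_pos": TCP position; "tool_rot": TCP orientation; "force": force on the tool from outside, world axes, zero at the start; "wrist_torque": the same for the moment, N m; "grip_width": finger opening in m.
Only numpy, scipy, OpenCV 4.12 (cv2) and the standard library are available. Lean on these libraries where they do the work, as an engineer would, in place of code of your own. Each camera call takes 0.05 s, during which the arm holds its last target. There are 200 camera calls.

## Task

On the moulding-shop bench, take the dark green bushing that has two lugs and set it in the bore of the bolted-down nest, with its lugs resting on the rim about 45 degrees away from the two slots. Then, pressing lightly, turn it on the rim until the lugs drop into the slots and it is fully home, upright, and let go. Leave the plain green bushing and the grey bushing where they stand.

Things in the scene. Friction and masses are not known exactly. Their poses are not given: they have to be found in the camera images.
- bushing: Part to seat: upright dark green tube, 52 mm diameter, 80 mm tall, wall 5 mm, open top, about 150 g; foot tapers to 42 mm over the lowest 6 mm. Two opposite lugs along its x axis, 10 mm wide, reach 43 mm from its axis, at heights 12 to 28 mm; above that it is smooth and round, to grip across at any yaw. Same after half a turn. Origin: centre of underside, z up
- nest: Bolted blue-grey block, 130 (x) by 100 (y) by 38 mm tall; bore 62 mm diameter, two slots 26 mm wide along its +x and -x to 49 mm from the centre, ends marked yellow. Dark floor of bore and slots 10 mm above the bench. Lugs on the rim: bushing's underside 26 mm above the bench; within about 10 degrees of the slots they drop; home: underside at 10 mm, lug tops flush. Origin: centre of underside
- plain_bushing: Bystander: the same dark green tube, 52 mm diameter and 80 mm tall, but without lugs. Loose. Origin: centre of the underside.
- grey_bushing: Bystander: light grey tube of the same shape as the part to seat, with two lugs. Loose. Origin: centre of the underside.
Mind the look-alikes: they are no part of the job. What is shaped like the bushing but orange is not meant. Of the things that look like the nest, the smaller one is meant.

How it is judged:
By the outcome, as a careful person would: the job done as asked, in the order asked, and still so for the second after the job is handed in, with the robot touching nothing.
It also fails if it takes over 38 s, if anything falls off the work surface, if the arm or the gripper's body presses on something with over 40 N, if the wrist force passes 120 N, or if a joint passes its speed limit or range.

## Working session

There is one attempt and no reset: what is moved stays moved. The work goes in short steps, Python scripts to look and compute and a tool call to move; the robot and the scene stay as the last step left them, time stands still between calls to the robot, and variables do not carry over. Pictures are saved under pics/ and viewed, about 8 in all and at most 12, crops included, and the job is handed in when it is done.

Besides the shell and the picture viewer there is one more tool, called after "Call:" as a command line: name --argument value ..., lists and objects as JSON in quotes. apply_moves: Moves the arm, as the interface text tells. Its arguments: {"type":"object","properties":{"targets":{"type":"array","items":{"type":"array"}},"hand":{"type":"number"},"squeeze":{"type":"number"}},"required":["targets"]}

```bash
mkdir -p pics; cat > h.py <<'E'
import numpy as np, cv2, json
from cell import env
def save(p,n): cv2.imwrite(f'pics/{n}.png',p['image'][:,:,::-1])
def ray(p,u,v,z):
    K=np.array(p['camera_matrix']);T=np.array(p['camera_from_world'])
    R=T[:3,:3];c=-R.T@T[:3,3];d=R.T@np.linalg.solve(K,[u,v,1.]);return c+d*(z-c[2])/d[2]
E
python3 - <<'E'
from h import *
o=env.get_obs();print(o['tool_pos'],o['tool_rot'],o['grip_width'],o['time_s'],o['force'])
for n in('top','side'):
    p=env.read_camera(n);save(p,n+'0')
    T=np.array(p['camera_from_world']);print(n,-T[:3,:3].T@T[:3,3])
    for t in('bushing','nest','plain_bushing','grey_bushing'):
        for r in env.regions_of(p,t)[:6]:
            l,a,b,c=r['rect'];ys,xs=np.nonzero(r['region']);print(t,round(r['conf'],2),np.round(r['rect']),ray(p,xs.mean(),ys.mean(),.04).round(3))
E
```

```text
[0.22077389 0.61076327 0.22145337] [-1.79889407e+02  4.51843153e-03  1.60132567e+02] 0.08702320841090609 0.0 [ 0.59683472  0.36523748 -0.0652665 ]
top [ 0.35377143 -0.03042502  1.02267539]
bushing 0.87 [182. 287. 225. 333.] [0.375 0.203 0.04 ]
nest 0.93 [360. 186. 429. 266.] [ 0.525 -0.118  0.04 ]
nest 0.59 [459. 195. 573. 324.] [ 0.475 -0.33   0.04 ]
nest 0.53 [223. 144. 269. 184.] [0.632 0.145 0.04 ]
plain_bushing 0.65 [260. 241. 290. 278.] [0.463 0.088 0.04 ]
plain_bushing 0.61 [360. 184. 429. 269.] [ 0.525 -0.118  0.04 ]
grey_bushing 0.84 [224. 143. 270. 185.] [0.632 0.145 0.04 ]
grey_bushing 0.51 [258. 242. 289. 279.] [0.463 0.088 0.04 ]
side [ 0.08545065 -0.40421123  0.60217919]
bushing 0.71 [180. 162. 212. 212.] [0.472 0.293 0.04 ]
bushing 0.55 [153. 200. 208. 250.] [0.376 0.204 0.04 ]
bushing 0.22 [327. 244. 426. 330.] [ 0.512 -0.129  0.04 ]
nest 0.94 [326. 245. 427. 330.] [ 0.512 -0.129  0.04 ]
nest 0.81 [384. 310. 571. 478.] [ 0.463 -0.334  0.04 ]
plain_bushing 0.94 [245. 207. 276. 257.] [0.466 0.092 0.04 ]
grey_bushing 0.65 [292. 155. 326. 203.] [0.633 0.147 0.04 ]
```

View pics/top0.png

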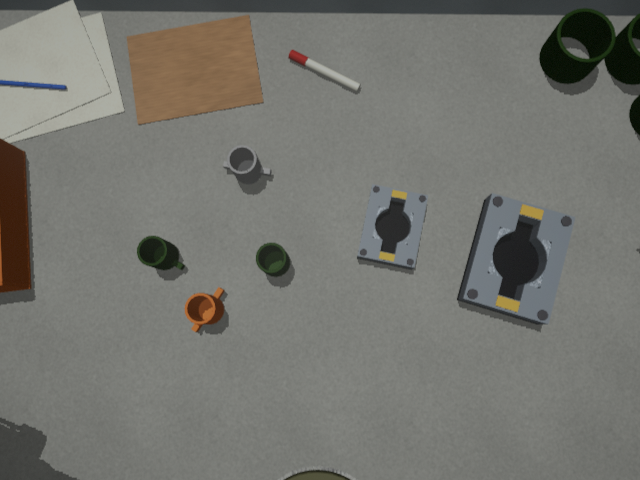

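View pics/side0.png

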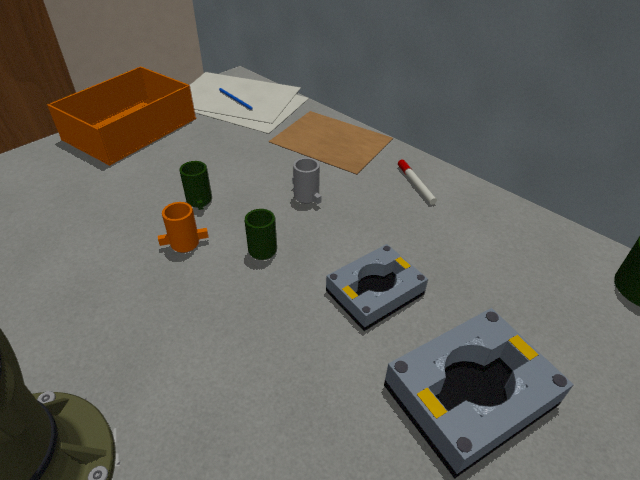

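Candidates in the top image: dark green tube with a lug (158,252), plain green (272,260), grey (245,165), orange (205,308). By the description I choose the one at (158,252). The small nest is at (393,227) and the big nest, at (520,258), is not meant. Next is a close crop of the choice, plus the nest pose.

```bash
python3 - <<'E'
from h import *
p=env.read_camera('top');im=p['image']
a=cv2.resize(im[220:290,120:215],None,fx=4,fy=4,interpolation=cv2.INTER_CUBIC)
s=env.read_camera('side')
b=cv2.resize(s['image'][150:220,165:245],None,fx=4,fy=4,interpolation=cv2.INTER_CUBIC)
cv2.imwrite('pics/crop1.png',np.hstack([a,b])[:,:,::-1])
for q in(p,s):
    i=q['image'].astype(int);m=((i[...,0]>150)&(i[...,1]>110)&(i[...,2]<90)).astype(np.uint8)
    n,l,st,c=cv2.connectedComponentsWithStats(m)
    for k in range(1,n):
        if st[k,4]>30: print(st[k],ray(q,*c[k],.038).round(4))
    for r in env.regions_of(q,'nest')[:1]: print(r['rect'])
    g=((i[...,1]>i[...,0]*1.4)&(i[...,1]>i[...,2]*1.4)&(i[...,1]>20)).astype(np.uint8)
    n,l,st,c=cv2.connectedComponentsWithStats(g)
    for k in range(1,n):
        if st[k,4]>200: print('green',st[k],ray(q,*c[k],.04).round(4))
E
```

```text
[392 190  15   9  87] [ 0.5849 -0.1283  0.038 ]
[520 205  24  14 205] [ 0.5586 -0.3576  0.038 ]
[379 252  16   9  91] [ 0.4746 -0.1079  0.038 ]
[496 296  24  15 219] [ 0.3992 -0.3132  0.038 ]
[453.4, 193.4, 573.2, 324.4]
green [555   9  61  55 685] [ 0.8831 -0.4626  0.04  ]
green [626  14  14  44 207] [ 0.8883 -0.5452  0.04  ]
[395 257  15  11  77] [ 0.5855 -0.1264  0.038 ]
[342 286  16  13 102] [ 0.475  -0.1061  0.038 ]
[509 335  29  25 281] [ 0.5707 -0.3488  0.038 ]
[417 388  30  30 386] [ 0.4089 -0.3037  0.038 ]
[327.1, 241.9, 427.1, 329.5]
green [ 180  161   31   48 1072] [0.4718 0.2952 0.04  ]
green [ 245  209   31   51 1299] [0.4656 0.0933 0.04  ]
green [615 259  25  47 565] [ 0.8041 -0.4163  0.04  ]
```

View pics/crop1.png

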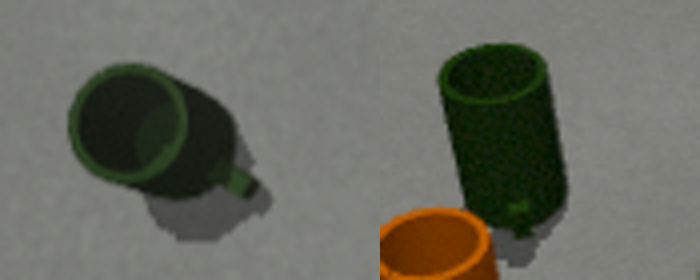

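The crop shows the rim at crop (128,124) and one lug ending at (250,188); the side crop also shows a lug at the foot (520,215). So it is the lugged dark green bushing. The nest centre is about (0.530, -0.117), yaw -10.5°.

```bash
python3 - <<'E'
from h import *
p=env.read_camera('top');s=env.read_camera('side')
c=ray(p,120+127.5/4,220+123.5/4,.08);l=ray(p,120+250/4,220+184/4,.026)
d=ray(s,165+(493-380)/4,150+73/4,.08);print(c,d,l)
for k in(c,d):print(np.degrees(np.arctan2(*(l-k)[1::-1])),np.hypot(*(l-k)[:2]))
w=env.read_camera('wrist');print(np.array(w['mount']).round(3).tolist(),np.array(w['camera_matrix']).tolist(),env.get_obs()['qpos'])
E
```

```text
[0.46859048 0.28735084 0.08      ] [0.4697025  0.28778753 0.08      ] [0.44967351 0.24910616 0.026     ]
-116.31839189466689 0.042667403038075834
-117.37486598195073 0.04355926321930971
[[0.001, -0.962, -0.272, 0.075], [1.0, 0.001, 0.0, 0.0], [-0.0, -0.272, 0.962, -0.162], [0.0, 0.0, 0.0, 1.0]] [[432.30585282828696, 0.0, 315.8328549395713], [0.0, 432.30585282828696, 244.53170421352544], [0.0, 0.0, 1.0]] [-69.3228125   18.39085665  -4.01781952  83.10645838   1.29495979
  78.54165526  -3.26010211]
```

Call:
apply_moves --targets '[[[40,-50,0],[0,0,-0.14]],[[75,-95,-5],[0,0,-0.28]],[[110,-140,-10],[0,0,-0.42]],[[140,-185,-15],[0,0,-0.57]],[[170,-225,-20],[0,0,-0.71]],[[200,-262,-25],[0,0,-0.85]],[[225,-295,-28],[0,0,-0.99]],[[248,-323,-30],[0,0,-1.13]]]' --hand 87 --squeeze 25

```text
time_s: 1.65
tool_pos: [0.4645, 0.2932, 0.1933]
tool_rot: [180.0, -0.0, 95.1]
force: [0.9, 0.6, 0.3]
grip_width: 0.0865
```

Call:
apply_moves --targets '[[[0,0,0],[0,0,-0.14]],[[0,0,0],[0,0,-0.28]],[[0,0,0],[0,0,-0.42]],[[0,0,0],[0,0,-0.56]],[[0,0,0],[0,0,-0.56]],[[0,0,0],[0,0,-0.56]]]'

```text
time_s: 2.25
tool_pos: [0.4635, 0.2951, 0.1932]
tool_rot: [180.0, -0.0, 63.5]
force: [-0.2, -0.6, 0.1]
grip_width: 0.0867
```

```bash
cat >> h.py <<'E'
from scipy.spatial.transform import Rotation as Ro
def wrist():
    o=env.get_obs();p=env.read_camera('wrist')
    T=np.eye(4);T[:3,:3]=Ro.from_euler('xyz',o['tool_rot'],degrees=True).as_matrix();T[:3,3]=o['tool_pos']
    p['camera_from_world']=np.linalg.inv(T@np.array(p['mount']));return o,p
def proj(p,X):
    x=p['camera_matrix']@(np.array(p['camera_from_world'])[:3]@np.r_[X,1]);return x[:2]/x[2]
E
python3 - <<'E'
from h import *
o,p=wrist();print(o['tool_pos'],o['tool_rot'],o['time_s'],o['qpos'].round(0),o['force'])
im=p['image'].copy()
a=np.linspace(0,2*np.pi,40)
for z,r in((.08,.026),(.08,.021)):
    for t in a: 
        x=proj(p,[.469+r*np.cos(t),.2875+r*np.sin(t),z]);cv2.circle(im,tuple(int(v) for v in x),1,(255,0,0),-1)
for sg in(1,-1):
    for k in(-.005,.005):
        A=np.radians(63);x=proj(p,[.469+sg*.043*np.cos(A)-k*np.sin(A),.2875+sg*.043*np.sin(A)+k*np.cos(A),.028]);cv2.circle(im,tuple(int(v) for v in x),2,(255,255,0),-1)
cv2.imwrite('pics/w1.png',im[:,:,::-1])
E
```

```text
[0.46354957 0.29507315 0.19324056] [ 1.79994723e+02 -4.61813681e-03  6.35009437e+01] 2.25 [-51.   7.  18. 101.  -2.  73. -60.] [-0.17907526 -0.61648288  0.09684763]
```

View pics/w1.png

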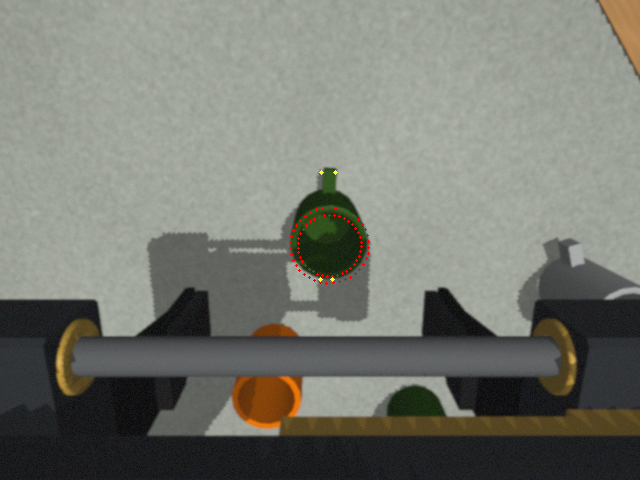

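The wrist view fits the model: rim at (331,243) on the overlay, lug at (329,172) on the predicted axis. The grasp can go ahead.

Call:
apply_moves --targets '[[[6,-7,-20],[0,0,0]],[[6,-7,-50],[0,0,0]],[[6,-7,-85],[0,0,0]],[[6,-7,-115],[0,0,0]],[[6,-7,-138],[0,0,0]],[[6,-7,-149],[0,0,0]],[[6,-7,-149],[0,0,0]],[[6,-7,-149],[0,0,0]]]'

```text
time_s: 3.1
tool_pos: [0.4703, 0.2884, 0.0451]
tool_rot: [180.0, -0.1, 63.3]
force: [1.1, 0.7, -0.9]
grip_width: 0.0868
```

Call:
apply_moves --targets '[[[0,0,0],[0,0,0]],[[0,0,0],[0,0,0]],[[0,0,0],[0,0,0]],[[0,0,0],[0,0,0]],[[0,0,0],[0,0,0]],[[0,0,0],[0,0,0]]]' --hand 40 --squeeze 25

```text
time_s: 3.7
tool_pos: [0.4696, 0.2881, 0.0443]
tool_rot: [180.0, -0.0, 63.3]
force: [-0.4, 0.7, 1.6]
grip_width: 0.0521
```

Call:
apply_moves --targets '[[[0,0,20],[0,0,0]],[[0,0,60],[0,0,0]],[[0,0,100],[0,0,0]],[[0,0,120],[0,0,0]],[[5,-30,120],[0,0,-0.06]],[[12,-75,120],[0,0,-0.15]],[[20,-120,120],[0,0,-0.24]],[[26,-165,120],[0,0,-0.33]]]'

```text
time_s: 4.5
tool_pos: [0.4953, 0.1205, 0.1635]
tool_rot: [-180.0, 0.1, 44.1]
force: [1.5, 0.3, -0.9]
grip_width: 0.0519
```

Call:
apply_moves --targets '[[[8,-45,0],[0,0,-0.06]],[[14,-90,0],[0,0,-0.12]],[[20,-135,0],[0,0,-0.17]],[[26,-180,0],[0,0,-0.17]],[[32,-215,0],[0,0,-0.17]],[[34,-238,0],[0,0,-0.17]],[[34,-240,0],[0,0,-0.17]],[[34,-240,0],[0,0,-0.17]]]'

```text
time_s: 5.3
tool_pos: [0.5288, -0.1176, 0.1634]
tool_rot: [-179.9, 0.1, 34.5]
force: [-0.4, 0.5, -0.4]
grip_width: 0.0517
```

```bash
cat > look.py <<'E'
from h import *
import sys
o,p=wrist();print(o['tool_pos'],o['tool_rot'],o['time_s'],o['force'],o['grip_width'])
s=env.read_camera('side');t=env.read_camera('top')
for q in(p,s,t):
    i=q['image'].astype(int);m=((i[...,0]>130)&(i[...,1]>90)&(i[...,2]<.5*i[...,0])&(i[...,1]>.6*i[...,0])).astype(np.uint8)
    n,l,st,c=cv2.connectedComponentsWithStats(m)
    for k in range(1,n):
        if st[k,4]>30: print(q['shot'],st[k],ray(q,*c[k],.038).round(4))
    print()
sc=cv2.resize(s['image'][120:360,240:500],(520,480),interpolation=cv2.INTER_CUBIC)
cv2.imwrite(f'pics/{sys.argv[1]}.png',cv2.resize(np.hstack([p['image'],sc]),(800,331))[:,:,::-1])
E
python3 look.py n1
```

```text
[ 0.52875794 -0.11764609  0.16344756] [-1.79944593e+02  6.18215832e-02  3.45190840e+01] 5.3 [-0.39999063  0.48082026 -0.44466301] 0.051700028655317545
9 [357 156  39  39 694] [ 0.5841 -0.1265  0.038 ]
9 [243 271  17  21 208] [ 0.4748 -0.0985  0.038 ]
9 [150 323  14  72 460] [ 0.38   -0.0731  0.038 ]
9 [469 324  13  70 411] [ 0.5165 -0.2703  0.038 ]

10 [ 269  111   86   48 1668] [0.7687 0.2747 0.038 ]
10 [337 163   9   6  39] [0.7258 0.1346 0.038 ]
10 [395 257  15  12  83] [ 0.5851 -0.1265  0.038 ]
10 [509 335  29  25 301] [ 0.5702 -0.3487  0.038 ]
10 [417 388  30  31 412] [ 0.4087 -0.3038  0.038 ]

11 [520 205  23  14 200] [ 0.5586 -0.3571  0.038 ]
11 [213 288  10  10  54] [0.4044 0.1815 0.038 ]
11 [185 293  30  39 304] [0.3707 0.2088 0.038 ]
11 [496 296  23  16 217] [ 0.3993 -0.3127  0.038 ]
```

View pics/n1.png

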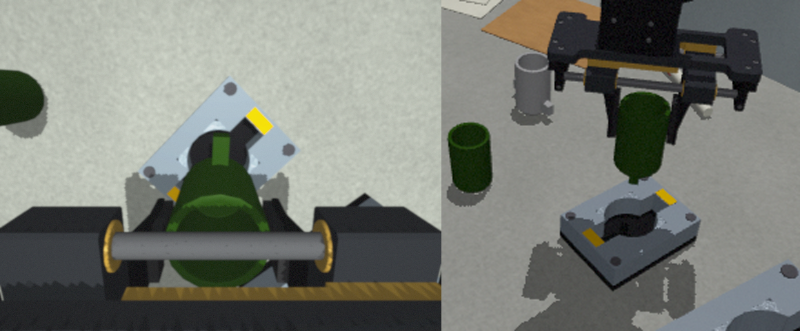

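The bushing is held with its lug along tool x at wrist (218,150), about 45° from the slot, and it sits over the nest. I'll lower it to just above the rim, then creep down.

Call:
apply_moves --targets '[[[1,1,-25],[0,0,0]],[[1,1,-55],[0,0,0]],[[1,1,-75],[0,0,0]],[[1,1,-85],[0,0,0]],[[1,1,-88],[0,0,0]],[[1,1,-90],[0,0,0]],[[1,1,-90],[0,0,0]]]'

```text
time_s: 6.15
tool_pos: [0.5313, -0.1158, 0.075]
tool_rot: [180.0, -0.1, 34.7]
force: [0.8, -0.1, -0.9]
grip_width: 0.0522
```

Call:
apply_moves --targets '[[[0,0,-1],[0,0,0]],[[0,0,-2],[0,0,0]],[[0,0,-3],[0,0,0]],[[0,0,-3],[0,0,0]]]'

```text
time_s: 6.55
tool_pos: [0.5306, -0.116, 0.0712]
tool_rot: [180.0, -0.0, 34.6]
force: [-0.2, -0.2, -1.6]
grip_width: 0.052
```

Call:
apply_moves --targets '[[[0,0,-1],[0,0,0]],[[0,0,-1],[0,0,0]],[[0,0,-2],[0,0,0]],[[0,0,-2],[0,0,0]]]'

```text
time_s: 6.95
tool_pos: [0.5308, -0.1161, 0.0702]
tool_rot: [-180.0, -0.0, 34.6]
force: [-2.9, 0.8, 7.4]
grip_width: 0.0522
```

There is contact at TCP z = 70.2 mm (predicted 70.3), with 7 N up. One look before turning.

```bash
python3 look.py n2
```

```text
[ 0.53079845 -0.11606283  0.07021387] [-1.79980127e+02 -2.66714249e-02  3.46448342e+01] 6.95 [-2.94690327  0.79576636  7.43035458] 0.05220916852821486
12 [ 376  178   56   56 1454] [ 0.5842 -0.1266  0.038 ]
12 [150 323  14  71 457] [ 0.4504 -0.0721  0.038 ]
12 [469 323  13  70 404] [ 0.5429 -0.205   0.038 ]

13 [ 269  112   99   60 3198] [0.7732 0.2299 0.038 ]
13 [402 260   8   9  41] [ 0.585  -0.1325  0.038 ]
13 [509 335  29  25 301] [ 0.5702 -0.3487  0.038 ]
13 [417 388  30  31 410] [ 0.4086 -0.3037  0.038 ]

14 [520 205  23  14 202] [ 0.5586 -0.3572  0.038 ]
14 [213 288  10  10  54] [0.4044 0.1815 0.038 ]
14 [185 293  30  39 295] [0.3708 0.209  0.038 ]
14 [496 296  23  16 217] [ 0.3993 -0.3127  0.038 ]
```

View pics/n2.png

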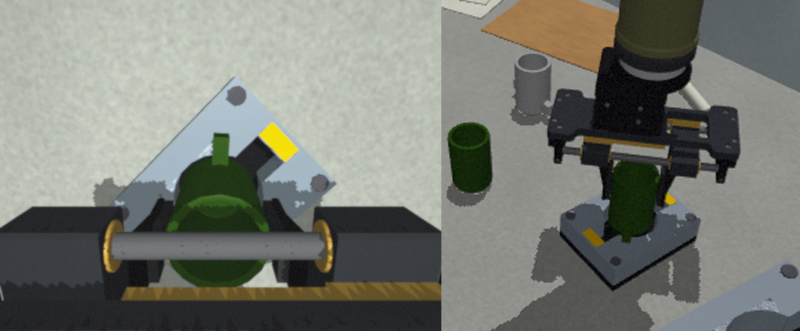

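The lug sits on the rim at (220,150), about 45° from the yellow slot end at (278,143). Now I turn it while pressing lightly.

Call:
apply_moves --targets '[[[0,0,0],[0,0,-0.07]],[[0,0,0],[0,0,-0.14]],[[-0.5,0,0],[0,0,-0.21]],[[-0.5,0,0],[0,0,-0.28]],[[-0.5,0,0],[0,0,-0.35]],[[-0.5,0,0],[0,0,-0.42]],[[-0.5,0,0],[0,0,-0.49]],[[-0.5,0,0],[0,0,-0.49]]]'

```text
time_s: 7.9
tool_pos: [0.5308, -0.1158, 0.0697]
tool_rot: [180.0, -0.1, 6.6]
force: [0.1, 1.3, 2.0]
grip_width: 0.052
```

Call:
apply_moves --targets '[[[0,0,-0.5],[0,0,-0.04]],[[0,0,-1],[0,0,-0.08]],[[0,0,-1],[0,0,-0.12]],[[0,0,-1],[0,0,-0.16]],[[0,0,-1],[0,0,-0.2]],[[0,0,-1],[0,0,-0.24]],[[0,0,-1],[0,0,-0.28]],[[0,0,-1],[0,0,-0.3]]]'

```text
time_s: 8.7
tool_pos: [0.5297, -0.1161, 0.0678]
tool_rot: [180.0, 0.0, -10.6]
force: [0.6, 0.5, -0.6]
grip_width: 0.052
```

The upward force is gone and z is below rim level, so the lugs are over the slots. Lowering gently.

Call:
apply_moves --targets '[[[0,0,-1.5],[0,0,0]],[[0,0,-3],[0,0,0]],[[0,0,-5],[0,0,0]],[[0,0,-7],[0,0,0]],[[0,0,-9],[0,0,0]],[[0,0,-10],[0,0,0]],[[0,0,-10],[0,0,0]]]'

```text
time_s: 9.4
tool_pos: [0.5299, -0.116, 0.058]
tool_rot: [180.0, 0.0, -10.6]
force: [0.6, -0.4, -1.0]
grip_width: 0.0517
```

Call:
apply_moves --targets '[[[0,0,-1],[0,0,0]],[[0,0,-2],[0,0,0]],[[0,0,-3],[0,0,0]],[[0,0,-4],[0,0,0]],[[0,0,-4],[0,0,0]]]'

```text
time_s: 9.9
tool_pos: [0.5304, -0.116, 0.0544]
tool_rot: [-180.0, -0.0, -10.6]
force: [1.2, 0.4, 0.6]
grip_width: 0.0519
```

Call:
apply_moves --targets '[[[0,0,-0.5],[0,0,0]],[[0,0,-1],[0,0,0]],[[0,0,-1],[0,0,0]]]'

```text
time_s: 10.2
tool_pos: [0.5305, -0.1161, 0.0543]
tool_rot: [-180.0, -0.0, -10.6]
force: [-2.0, 0.0, 7.1]
grip_width: 0.052
```

```bash
python3 look.py n3
```

```text
[ 0.53048926 -0.11606206  0.05428619] [-1.79963172e+02 -1.94195534e-02 -1.06114780e+01] 10.2 [-2.01629168  0.01372241  7.06750688] 0.05200753509252842
15 [ 287  157   64   29 1831] [ 0.5841 -0.1269  0.038 ]
15 [468 323  14  72 495] [ 0.4849 -0.1827  0.038 ]
15 [156 324   7  12  52] [ 0.5271 -0.0426  0.038 ]
15 [150 344  10  46 246] [ 0.5078 -0.0344  0.038 ]

16 [ 269  112   99   60 3329] [0.773  0.2255 0.038 ]
16 [509 335  29  25 301] [ 0.5702 -0.3487  0.038 ]
16 [417 388  30  31 410] [ 0.4086 -0.3038  0.038 ]

17 [520 205  23  14 200] [ 0.5586 -0.3571  0.038 ]
17 [213 288  10  10  54] [0.4044 0.1815 0.038 ]
17 [185 293  30  39 303] [0.3708 0.2089 0.038 ]
17 [496 296  23  15 215] [ 0.3993 -0.3127  0.038 ]
```

View pics/n3.png

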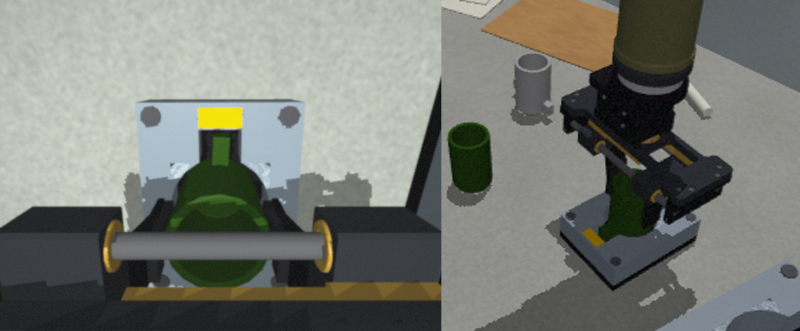

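It is on the floor: TCP z = 54.3 mm (predicted 54.3) with 7 N up, and the lug is centred in the slot at (220,152). I'll ease off the load, open and retreat.

Call:
apply_moves --targets '[[[0,0,1],[0,0,0]],[[0,0,1],[0,0,0]],[[0,0,1],[0,0,0]]]'

```text
time_s: 10.65
tool_pos: [0.5304, -0.1161, 0.0543]
tool_rot: [180.0, -0.0, -10.6]
force: [0.0, -0.0, 2.0]
grip_width: 0.052
```

Call:
apply_moves --targets '[[[0,0,0],[0,0,0]],[[0,0,0],[0,0,0]],[[0,0,0],[0,0,0]],[[0,0,0],[0,0,0]],[[0,0,0],[0,0,0]],[[0,0,0],[0,0,0]],[[0,0,0],[0,0,0]]]' --hand 87

```text
time_s: 11.35
tool_pos: [0.5301, -0.116, 0.0541]
tool_rot: [180.0, 0.0, -10.6]
force: [0.6, 0.3, 0.8]
grip_width: 0.0863
```

Call:
apply_moves --targets '[[[0,0,10],[0,0,0]],[[0,0,30],[0,0,0]],[[0,0,55],[0,0,0]],[[0,0,85],[0,0,0]],[[0,0,115],[0,0,0]],[[-40,0,130],[0,0,0]],[[-50,0,130],[0,0,0]],[[-50,0,130],[0,0,0]]]'

```text
time_s: 12.15
tool_pos: [0.4795, -0.1162, 0.1854]
tool_rot: [-179.8, -0.1, -10.6]
force: [0.9, 0.4, -0.0]
grip_width: 0.0872
```

```bash
python3 look.py n4
```

```text
[ 0.47949901 -0.11616873  0.18538473] [-1.79827463e+02 -9.62870707e-02 -1.06459994e+01] 12.15 [ 0.90427622  0.42423221 -0.00653626] 0.08719467718752301
18 [632  34   8  30 145] [ 0.557  -0.3449  0.038 ]
18 [285  65  39  19 723] [ 0.5843 -0.1266  0.038 ]
18 [288 229  36  15 515] [ 0.4741 -0.1065  0.038 ]
18 [569 280  56  20 931] [ 0.3909 -0.3167  0.038 ]
18 [559 326  18  68 459] [ 0.3332 -0.295   0.038 ]
18 [ 58 332  12  35  96] [0.4186 0.102  0.038 ]
18 [ 57 375  14  19 121] [0.3878 0.1131 0.038 ]

19 [269 111  56  43 756] [0.7444 0.2962 0.038 ]
19 [351 166   9   8  36] [0.7312 0.1058 0.038 ]
19 [397 257  13  12  80] [ 0.5852 -0.127   0.038 ]
19 [344 285  14  14  99] [ 0.4752 -0.1065  0.038 ]
19 [509 335  29  25 301] [ 0.5702 -0.3487  0.038 ]
19 [417 388  30  31 412] [ 0.4087 -0.3038  0.038 ]

20 [520 205  23  14 203] [ 0.5587 -0.3572  0.038 ]
20 [213 288  10  10  54] [0.4044 0.1815 0.038 ]
20 [185 293  30  39 303] [0.3706 0.2089 0.038 ]
20 [496 296  23  16 217] [ 0.3993 -0.3127  0.038 ]
```

View pics/n4.png

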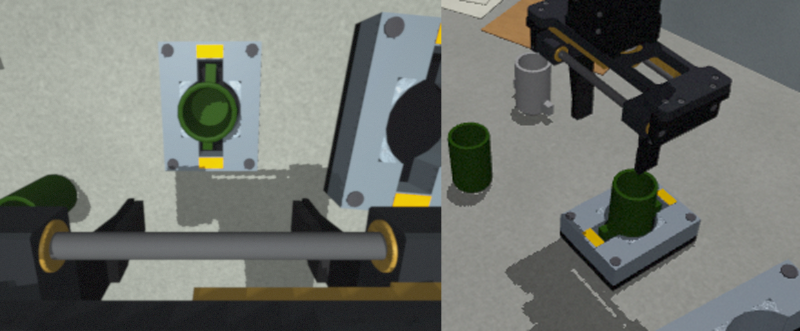

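The bushing stands upright in the nest at (208,110), with both lugs in the slots at (210,72) and (207,147). The gripper is clear and the look-alikes are where they were.

```bash
python3 -c "
from cell import env
print(env.sign_off())"
```

```text
the job is handed in; nothing more can be done
None
```

The dark green bushing with lugs is seated in the smaller nest, upright and released, and the job is handed in. It took about 12 s of the 38 s allowed.

- **On the rim:** I gripped it above the lugs and set it down about 45° from the slots. Contact came at tool height 70.2 mm, against 70.3 mm predicted, with about 7 N upward.
- **Turning:** I turned it 45° while pressing lightly. Upward force read 2 N partway and was gone at the end of the turn, with the tool at 67.8 mm. I then lowered it the rest of the way with the gripper rather than letting it drop.
- **Home:** It met the floor at 54.3 mm, as predicted, again with about 7 N.
- **Last look, after letting go:** The bushing was upright with both lugs in the slots, and the gripper was clear. The grey and plain green bushings looked unmoved in the side view, though I did not measure their positions again.

No check failed at any stage. The networks mislabelled some things early on, such as the orange part as the bushing and the big nest as the nest, so I chose both from the pictures and the description.

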